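Stand the cutlery case on the drain step, heavy end down

ROBOT

A 6-joint arm with a two-finger parallel gripper is mounted at the origin on the work surface. World frame = base frame: x ahead of the robot, y to its left, z up, the work surface at z = 0. Lengths are in mm, angles in rad, forces in N, time in s.
With the tool pointing down it reaches from about 375 to 975 mm from the base axis. Payload 3.8 kg.
Tool frame: the origin (TCP) lies where the fingers leave the gripper's body, on its centre line; the fingertips stand 73 mm ahead of it and the grasp point (between the pads) lies 54 mm ahead of it; z points along the fingers, y is the line along which they close (so a half turn about z gives the same grasp; the last joint's range is limited). The gripper opens to 85 mm and grips with 20 to 120 N. Pads are 22 mm wide; open, the fingers measure 114 mm over their backs; the gripper's body (76 mm by 85 mm) begins 54 mm behind the grasp point. The pads swing forward as they close: fully open they stand 13 mm farther back than shut.
Start: joints at [1.166, 0.264, 1.604, -0, 1.274, -0.037], TCP at [242.703, 629.852, 303.88] pointing down, gripper open.
Joint ranges: [-2.63, 2.63], [-0.94, 2.18], [0.31, 2.57], [-1.31, 4.45], [0, 2.66], [-2.55, 2.55]. Speed limits (rad/s): [2.57, 2.57, 3.14, 3.14, 3.14, 3.14].

INTERFACE

Orientations are given as a unit quaternion [x, y, z, w].
In Python, from cell import get_state, snapshot, camera_params, close_job, regions_of gives the robot as it stands. The module is installed in compiled form; this text tells all that it offers.
- The arm moves only by the tool apply_moves, never from a script. Its argument "motion" is a list that holds one entry, the list of rows, each a list of 7 numbers: the closure, from 0 (fully open) to 1 (shut), then the shift along the tool's x, y, z in m, then the turn, a rotation vector about the tool's x, y, z in rad. A call has 1 to 12 rows; each row shifts and turns the commanded pose from where the row before left it, along the tool's axes as they then stand; what a row does not reach is not made up. A row lasts 1/10 s, in which the tool goes at most 50 mm and 8.59 degrees, less where a joint would pass 70% of its speed; a pose out of reach is approached as far as the arm can. A call is refused whole if a number of a shift passes 0.05 or a number of a turn 0.15, either way. A call with a gripper value outside its range is refused whole. The fingers move at their own pace and stop on an object; "squeeze" is the grip in N (left out, the last holds). Time passes only in rows, so rows that do not move let the fingers close. It gives the time, the measured TCP pose, the force, the opening and the grip force at its end, in the units of the state.
- get_state(): the state, without advancing time (a new reading comes with each control period).
- snapshot(name): name is "side" or "top"; returns the picture (480x640x3 uint8, blue, green, red); there is no depth.
- camera_params(name): a dict with "camera_matrix" (3x3 intrinsics, pixels), "dist_coeffs" ([k1, k2, p1, p2, k3] as OpenCV has them; the pictures are not rectified), "extrinsics" (4x4, takes a point from camera to world coordinates). Camera axes: x right, y up, looking along -z (the intrinsics and any distortion apply to the point x, -y, -z); pixel columns grow to the right and rows downward; lengths in mm; the calibration is good to about 2 mm. A picture is of the moment at which its call begins. camera_params takes no time and is no camera call.
- close_job(): hands the job in; it is judged then, once.
Trained networks look in the newest picture that a camera, given by its name, has taken for a name from the list of things; names that differ only in an ending like _2 or _b are one class to them, and where a whole thing is asked for, a point or a joint stands for the part that bears it (a point fixed in the world has none). Each returns a list of dicts, best first, with "score" (0 to 1); they miss things now and then, are a little off and sometimes report something else, mostly with a low value. They report only what shows in the picture. A call takes as long as a camera call.
- regions_of(camera, thing): "pixels" (480x640 bool, what is visible of it) and "box" ([left, top, width, height] in pixels, round what is visible of it).
The state is a dict: "time_s": time; "joint_positions": joint angles; "qvel": joint speeds; "joint_torque": joint torques, N m; "ee_pos": TCP position; "eef_rot": TCP orientation; "force": force on the tool from outside, world axes, zero at the start; "torque": the same for the moment, N m; "opening": opening from 0.0 (shut) to 1.0 (fully open); "grasp_force": force on a finger pad.
Only numpy, scipy, OpenCV 4.12 (cv2) and the standard library are available. Lean on these libraries where they do the work, as an engineer would, in place of code of your own. Each camera call takes 0.05 s, during which the arm holds its last target. There are 200 camera calls.

TASK

A closed cutlery case lies on the counter; one of its two ends is much heavier than the other, but that cannot be seen. Lift the case clear of the counter to find out by its tilt which end is heavy, then stand it on end, heavy end down, on the sloping step under the tube shelf, square on the slope and wholly on the step, and let go so that it stays standing by itself (heavy end up, it topples). Do not shift or knock over the mug, the jar or the spoon.

Things in the scene. Friction and masses are not known exactly. Their poses are not given: they have to be found in the camera images.
- case_mid (a point): centre of the closed grey cutlery case, 140 long (x axis) x 50 x 50 mm, dark lid seam, both ends alike. Starts lying flat on the counter, x axis roughly along world y. About 0.8 kg, balancing about 25 mm from the centre (a hidden pack fills one half); which end varies. Grip across a width; lifted by the middle the heavy end pulls at the wrist; held lightly near its light end it droops
- step: sloping drain step, a white board fixed on a stand. Origin: middle of its upper face, 45 mm above the counter; z is the board's normal, 20 degrees from vertical; x points down the slope, away from the robot; y across. The board spans x -55 to +50 mm, y -90 to +90; at x = +50 a steel lip 8 mm high, 6 mm thick. Nothing stands beside it. Heavy end up, the case topples over the lip
- tube (a point): middle of the nearest tube of the shelf over the step: three level steel tubes, 16 mm thick, 240 mm long, parallel to the step's y, at 245 mm height; this one 58 mm horizontally beyond the step's origin, the next at 115 and 170, posts at 175. The standing case reaches 180 mm high: no room for an upright gripper over it, so come with the tool leaning back towards the robot
- mug: bystander: white mug, 80 mm across, 90 mm high, origin under its centre; on the counter far to one side
- jar: bystander: white plastic jar with a steel lid, 70 mm across, 110 mm high, origin under its centre; on the counter far to the other side
- spoon: bystander: steel serving spoon, 200 mm long, under 40 mm high, lying along its x axis on the counter between the case and the step, origin under its middle

How it is judged (in metres and radians):
On the way:
1. the case is lifted clear of the counter (its centre over 55 mm high) (height (world z) of case_mid above 0.055 m), for 0.2 s.
At the end, for the whole second after the job is handed in: the case stands on end on the sloping step, its long axis within 5 degrees of square to the board, its foot wholly on the board (centre -40 to +35 mm along the slope, within 75 mm of the middle across it), at rest and released; only heavy end down will it stay there (angle between the x axis of case_mid and the z axis of step, either way round below 0.09 rad and z of case_mid in the frame of step between 0.064 and 0.077 m and x of case_mid in the frame of step between -0.04 and 0.035 m and y of case_mid in the frame of step between -0.075 and 0.075 m and linear speed of case below 0.02 m/s and angular speed of case below 0.1 rad/s); the robot touches nothing.
It fails at once if the mug is shifted by more than 30 mm (distance of mug from where it was at the start of the episode above 0.03 m).
It fails at once if the jar is shifted by more than 30 mm (distance of jar from where it was at the start of the episode above 0.03 m).
It fails at once if the spoon is shifted by more than 30 mm (distance of spoon from where it was at the start of the episode above 0.03 m).
It also fails if it takes over 64 s, if anything falls off the work surface, if the arm or the gripper's body presses on something with over 40 N, if the wrist force passes 120 N, or if a joint passes its speed limit or range.

## Working session

There is one attempt and no reset: what is moved stays moved. The work goes in short steps, Python scripts to look and compute and a tool call to move; the robot and the scene stay as the last step left them, time stands still between calls to the robot, and variables do not carry over. Pictures are saved under pics/ and viewed, at most 10 in all, crops included, and the job is handed in when it is done.

Besides the shell and the picture viewer there is one more tool, called by a JSON object that holds its "fn" and its "kwargs", one argument or row to a line. apply_moves: Moves the arm, as the interface text tells. Its arguments: {"type":"object","properties":{"motion":{"type":"array","items":{"type":"array","items":{"type":"array","items":{"type":"number"}}}},"squeeze":{"type":"number"}},"required":["motion"]}

```bash
mkdir -p pics; python3 - <<'E'
from cell import *
import cv2,numpy as np
np.set_printoptions(precision=3,suppress=True)
s=get_state();print({k:np.round(v,3) for k,v in s.items()})
for n in("side","top"):
    im=snapshot(n);cv2.imwrite(f"pics/{n}0.png",im);p=camera_params(n)
    print(n,np.array(p["camera_matrix"]),p["dist_coeffs"]);print(np.array(p["extrinsics"]))
    for t in("case_mid","step","mug","jar","spoon","tube"):
        for r in regions_of(n,t)[:1]:
            print(t,round(r["score"],2),r["box"],np.argwhere(r["pixels"]).mean(0)[::-1])
E
```

```text
{'time_s': np.float64(0.0), 'joint_positions': array([ 1.166,  0.265,  1.605, -0.   ,  1.274, -0.037]), 'qvel': array([-0.001, -0.   , -0.   , -0.001,  0.   , -0.001]), 'joint_torque': array([  0.003, -51.509, -36.732,   0.   ,   0.013,   0.   ]), 'ee_pos': array([242.472, 629.339, 302.541]), 'eef_rot': array([ 0.183,  0.983, -0.001, -0.   ]), 'force': array([-0.101,  0.427, -0.756]), 'torque': array([-0.006, -0.001,  0.026]), 'grasp_force': np.float64(0.0), 'opening': np.float64(0.999)}
side [[580.78    0.    321.957]
 [  0.    580.78  244.017]
 [  0.      0.      1.   ]] [0.053 0.    0.    0.    0.   ]
[[   0.708    0.485   -0.513 -314.24 ]
 [  -0.706    0.495   -0.506 -860.226]
 [   0.008    0.72     0.694 1343.953]
 [   0.       0.       0.       1.   ]]
case_mid 0.9 [369.3, 291.4, 46.0, 46.2] [390.752 313.189]
step 0.96 [253.9, 220.0, 63.4, 32.1] [284.837 234.244]
mug 0.59 [190.1, 185.8, 25.7, 32.8] [202.497 199.395]
jar 0.59 [437.4, 358.6, 34.3, 49.1] [455.956 383.455]
spoon 0.86 [297.7, 263.1, 43.4, 37.2] [319.38  279.369]
tube 0.66 [252.7, 142.3, 92.6, 119.1] [298.951 207.386]
top [[531.767   0.    323.064]
 [  0.    531.767 239.528]
 [  0.      0.      1.   ]] [0.049 0.    0.    0.    0.   ]
[[  -0.017    0.998   -0.062  480.323]
 [  -1.      -0.017    0.003   12.124]
 [   0.002    0.062    0.998 1775.314]
 [   0.       0.       0.       1.   ]]
case_mid 0.78 [376.5, 224.3, 42.9, 20.6] [399.862 235.15 ]
step 0.89 [234.3, 218.1, 55.7, 38.5] [260.329 237.786]
mug 0.64 [147.4, 254.5, 27.2, 29.6] [161.213 267.813]
jar 0.66 [471.5, 247.7, 34.4, 21.9] [488.207 256.535]
spoon 0.64 [315.9, 221.9, 17.2, 59.1] [324.354 248.619]
tube 0.78 [208.4, 171.1, 80.4, 87.4] [254.842 216.425]
```

```bash
python3 - <<'E'
import cv2
a=cv2.imread("pics/side0.png")[110:450,150:530];b=cv2.imread("pics/top0.png")[140:320,130:530]
cv2.imwrite("pics/side0c.png",cv2.resize(a,None,fx=1.75,fy=1.75,interpolation=3));cv2.imwrite("pics/top0c.png",cv2.resize(b,None,fx=2,fy=2,interpolation=3))
E
```

```text
(no output)
```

View pics/side0c.png

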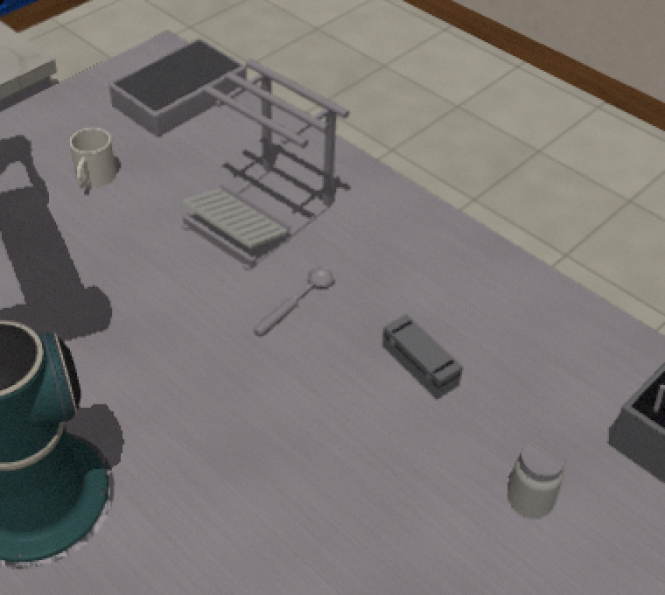

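View pics/top0c.png

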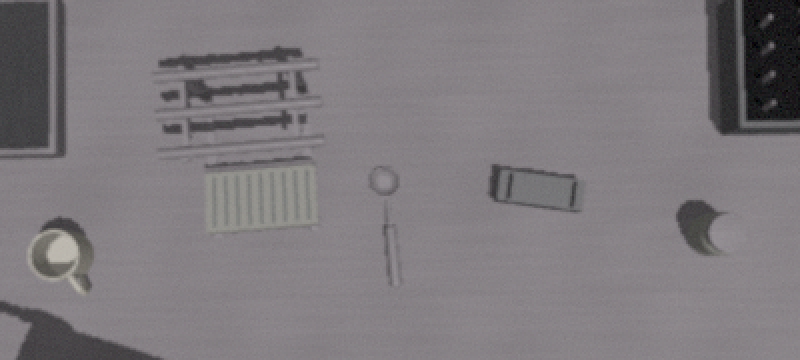

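The side crop (scale 1.75) shows the mug (92,157), step (235,218), tube shelf (290,110), spoon (300,300), case (422,357) and jar (535,480). The top crop (scale 2) shows the step (262,198) with its far edge under the near tube (240,147), the case (537,188) and the spoon (390,225) between them. Next I fit poses from the silhouettes in both views.

```bash
cat > h.py <<'E'
from cell import *
import cv2,numpy as np
from scipy.optimize import minimize
from scipy.spatial.transform import Rotation as R
np.set_printoptions(precision=3,suppress=True)
P={n:camera_params(n) for n in("side","top")}
def proj(n,X):
    p=P[n];E=np.array(p["extrinsics"],float);F=np.diag([1,-1,-1,1.])
    M=np.linalg.inv(E@F)
    return cv2.projectPoints(np.asarray(X,float).reshape(-1,3),cv2.Rodrigues(M[:3,:3])[0],M[:3,3],np.array(p["camera_matrix"],float),np.array(p["dist_coeffs"],float))[0][:,0]
def ray(n,uv):
    p=P[n];E=np.array(p["extrinsics"],float)
    q=cv2.undistortPoints(np.array([[uv]],float),np.array(p["camera_matrix"],float),np.array(p["dist_coeffs"],float))[0,0]
    return E[:3,3],E[:3,:3]@np.array([q[0],-q[1],-1])
def tri(u,v):
    A=[];b=[]
    for n,x in(("side",u),("top",v)):
        o,d=ray(n,x);d=d/np.linalg.norm(d);Q=np.eye(3)-np.outer(d,d);A.append(Q);b.append(Q@o)
    return np.linalg.lstsq(np.vstack(A),np.hstack(b),rcond=None)[0]
def box(lo,hi):
    return np.array([[x,y,z] for x in(lo[0],hi[0]) for y in(lo[1],hi[1]) for z in(lo[2],hi[2])],float)
K=4
def iou(n,pts,mask):
    h=cv2.convexHull(proj(n,pts).astype(np.float32))[:,0]
    m=np.zeros((480*K,640*K),np.uint8)
    cv2.fillConvexPoly(m,np.round(((h+.5)*K-.5)*16).astype(np.int32),1,shift=4)
    w=cv2.resize(mask.astype(np.float32),None,fx=K,fy=K,interpolation=0)
    return (m*w).sum()/np.maximum(m,w).sum()
def fit(f,masks,x0,d):
    x0=np.array(x0,float);g=lambda x:-sum(iou(n,f(x),masks[n]) for n in masks)
    S=np.vstack([x0]+[x0+np.eye(len(x0))[i]*d[i] for i in range(len(x0))])
    r=minimize(g,x0,method="Nelder-Mead",options=dict(initial_simplex=S,xatol=.02,fatol=1e-4,maxfev=250));return r.x,r.fun
E
python3 - <<'E'
from h import *
M={t:{} for t in("case_mid","step","mug","jar","spoon","tube")}
for n in P:
    snapshot(n)
    for t in M: M[t][n]=regions_of(n,t)[0]["pixels"]
c={t:{n:np.argwhere(M[t][n]).mean(0)[::-1] for n in P} for t in M}
for t in M: print(t,tri(c[t]["side"],c[t]["top"]))
yz=lambda a:R.from_euler("z",a,degrees=True)
C=lambda x:yz(x[3]).apply(box([-70,-25,-25],[70,25,25]))+x[:3]
x0=tri(c["case_mid"]["side"],c["case_mid"]["top"])
print("case",fit(C,M["case_mid"],[*x0,85],[10,10,10,8]))
x0=tri(c["step"]["side"],c["step"]["top"])
S=lambda x:(yz(x[3])*R.from_euler("y",20,degrees=True)).apply(box([-55,-90,-8],[50,90,0]))+x[:3]
print("step",fit(S,M["step"],[*x0,0],[10,10,10,5]))
for n in P:
    print(n,"step box pix",cv2.minAreaRect(np.argwhere(M["step"][n])[:,::-1].astype(np.float32)))
np.savez("m.npz",**{f"{t}_{n}":M[t][n] for t in M for n in M[t]})
E
```

```text
case_mid [ 598.918 -246.181   24.943]
step [598.002 211.82   38.475]
mug [503.075 531.334  51.157]
jar [ 522.704 -523.884   53.827]
spoon [557.504   6.085   3.703]
tube [526.634  21.872 314.881]
case (array([ 599.79 , -244.461,   22.457,   80.94 ]), np.float64(-1.8636348247528076))
step (array([600.989, 211.647,  43.798,   4.077]), np.float64(-1.7732160091400146))
side step box pix ((284.26141357421875, 233.58615112304688), (60.341209411621094, 23.228694915771484), 32.2756462097168)
top step box pix ((260.0837707519531, 237.672607421875), (33.27237319946289, 56.213924407958984), 85.91438293457031)
```

{"fn": "apply_moves", "kwargs": {
  "motion": [
    [[0,-0.0295,-0.0313,0,0,0,0],[0,-0.0295,-0.0313,0,0,0,0],[0,-0.0295,-0.0313,0,0,0,0],[0,-0.0295,-0.0313,0,0,0,0],[0,-0.0295,-0.0313,0,0,0,0],[0,-0.0295,-0.0313,0,0,0,0],[0,-0.0295,-0.0313,0,0,0,0],[0,-0.0295,-0.0313,0,0,0,0],[0,-0.0295,-0.0313,0,0,0,0],[0,-0.0295,-0.0313,0,0,0,0],[0,-0.0295,-0.0313,0,0,0,0]]
  ]
}}

```text
time_s: 2.5
ee_pos: [422.0, 190.3, 304.3]
eef_rot: [0.183, 0.983, 0.0, 0.0]
force: [0.1, 0.3, -0.1]
opening: 0.996
grasp_force: 0.0
```

{"fn": "apply_moves", "kwargs": {
  "motion": [
    [[0,-0.0295,-0.0313,0,0,0,0],[0,-0.0295,-0.0313,0,0,0,0],[0,-0.0295,-0.0313,0,0,0,0],[0,-0.0295,-0.0313,0,0,0,0],[0,-0.0295,-0.0313,0,0,0,0],[0,-0.0295,-0.0313,0,0,0,0],[0,-0.0295,-0.0313,0,0,0,0],[0,-0.0295,-0.0313,0,0,0,0],[0,-0.0295,-0.0313,0,0,0,0],[0,-0.0295,-0.0313,0,0,0,0],[0,-0.0295,-0.0313,0,0,0,0]]
  ]
}}

```text
time_s: 3.6
ee_pos: [601.1, -247.9, 304.0]
eef_rot: [0.183, 0.983, 0.0, 0.0]
force: [1.1, 0.1, 0.1]
opening: 1.001
grasp_force: 0.0
```

{"fn": "apply_moves", "kwargs": {
  "motion": [
    [[0,0,0,0.01,0,0,0.12],[0,0,0,0.01,0,0,0.12],[0,0,0,0.01,0,0,0.12],[0,0,0,0.01,0,0,0.12],[0,0,0,0.01,0,0,0.12],[0,0,0,0.01,0,0,0.12],[0,0,0,0.01,0,0,0.12],[0,0,0,0.01,0,0,0.12],[0,0,0,0.01,0,0,0.12],[0,0,0,0.01,0,0,0.12],[0,0,0,0.01,0,0,0.12],[0,0,0,0,0,0,0]]
  ]
}}

```text
time_s: 4.8
ee_pos: [599.7, -245.6, 192.0]
eef_rot: [0.747, 0.664, -0.001, -0.002]
force: [0.2, 0.1, -0.4]
opening: 1.0
grasp_force: 0.0
```

```bash
cat >> h.py <<'E'
def to(pos,tz,ty,tag=""):
    "total tool-frame shift (mm) and rotvec to TCP pose with tool z=tz, y~ty"
    s=get_state();p=np.array(s["ee_pos"]);Rc=R.from_quat(s["eef_rot"])
    z=np.array(tz,float);z/=np.linalg.norm(z);y=np.array(ty,float);y-=z*(y@z);y/=np.linalg.norm(y)
    Rt=R.from_matrix(np.c_[np.cross(y,z),y,z])
    print(tag,"t",round(s["time_s"],2),"p",p,"shift",Rc.inv().apply(np.array(pos)-p),"rot",(Rc.inv()*Rt).as_rotvec(),"| axes x,y,z",Rc.as_matrix().T.round(3).tolist(),"q",np.array(s["joint_positions"]),"F",np.array(s["force"]),"T",np.array(s["torque"]),"open",s["opening"],"grip",s["grasp_force"])
def d(a,e=0): 
    a,e=np.radians([a,e]);return np.array([np.cos(a)*np.cos(e),np.sin(a)*np.cos(e),np.sin(e)])
E
python3 - <<'E'
from h import *
to([599.6,-245,82],[0,0,-1],d(-8))
im=snapshot("top");cv2.imwrite("pics/top1.png",cv2.resize(im[180:300,320:480],None,fx=4,fy=4,interpolation=3))
E
```

```text
t 4.8 p [ 599.712 -245.593  192.042] shift [  0.465   0.167 110.042] rot [-0.003 -0.001  0.022] | axes x,y,z [[0.117, 0.993, 0.001], [0.993, -0.117, -0.003], [-0.003, 0.001, -1.0]] q [-0.427  0.303  1.769 -0.     1.073 -0.31 ] F [ 0.212  0.085 -0.396] T [0.049 0.046 0.023] open 1.0001969953051726 grip 0.0
```

View pics/top1.png

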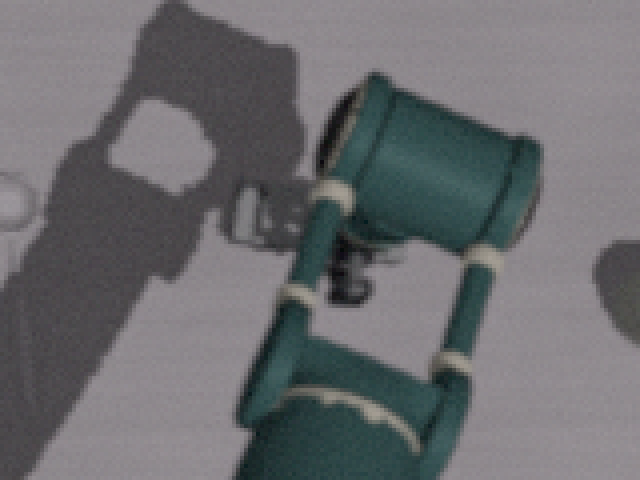

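The arm covers the case except its left end (about 240,215), which sits where expected. Now descend, grip and lift.

{"fn": "apply_moves", "kwargs": {
  "motion": [
    [[0,0,0,0.03,0,0,0.02],[0,0,0,0.03,0,0,0],[0,0,0,0.03,0,0,0],[0,0,0,0.02,0,0,0],[1,0,0,0,0,0,0],[1,0,0,0,0,0,0],[1,0,0,0,0,0,0],[1,0,0,0,0,0,0],[1,0,0,0,0,0,0],[1,0,0,0,0,0,0],[1,0,0,0,0,0,0],[1,0,0,0,0,0,0]]
  ],
  "squeeze": 50
}}

```text
time_s: 6.05
ee_pos: [601.6, -246.7, 85.9]
eef_rot: [0.754, 0.657, 0.0, 0.001]
force: [-1.5, -0.8, 6.9]
opening: 0.578
grasp_force: 55.0
```

```bash
python3 -c "
from h import *
to([599.6,-245,142],[0,0,-1],d(-8))"
```

```text
t 6.05 p [ 601.627 -246.673   85.931] shift [  1.321  -2.102 -56.075] rot [0.002 0.001 0.003] | axes x,y,z [[0.136, 0.991, -0.001], [0.991, -0.136, 0.002], [0.002, -0.001, -1.0]] q [-0.427  0.423  1.829 -0.     0.887 -0.291] F [-1.509 -0.758  6.866] T [-0.001  0.581  0.138] open 0.5782517734088918 grip 55.02473384141922
```

{"fn": "apply_moves", "kwargs": {
  "motion": [
    [[1,0,0,-0.01,0,0,0],[1,0,0,-0.02,0,0,0],[1,0,0,-0.02,0,0,0],[1,0,0,-0.01,0,0,0],[1,0,0,0,0,0,0],[1,0,0,0,0,0,0],[1,0,0,0,0,0,0],[1,0,0,0,0,0,0]]
  ]
}}

```text
time_s: 6.85
ee_pos: [599.8, -245.6, 142.2]
eef_rot: [0.754, 0.657, -0.001, -0.001]
force: [0.1, -0.4, -7.1]
opening: 0.579
grasp_force: 54.0
```

```bash
python3 -c "
from h import *
to([599.6,-245,142],[0,0,-1],d(-8))
for n in P:
    im=snapshot(n);cv2.imwrite('pics/l_%s.png'%n,im)
    if n=='side': cv2.imwrite('pics/l_sidec.png',cv2.resize(im[240:360,310:470],None,fx=4,fy=4,interpolation=3))
print(get_state()['torque'],get_state()['force'])
"
```

```text
t 6.85 p [ 599.798 -245.619  142.249] shift [ 0.586 -0.28   0.251] rot [-0.003 -0.001  0.003] | axes x,y,z [[0.137, 0.991, 0.001], [0.991, -0.137, -0.003], [-0.002, 0.001, -1.0]] q [-0.427  0.354  1.803 -0.     0.987 -0.29 ] F [ 0.073 -0.363 -7.073] T [-0.184  0.009 -0.015] open 0.5786704619300999 grip 54.04814958572388
[-0.155  0.097  0.036] [ 0.563  0.367 -6.546]
```

View pics/l_sidec.png

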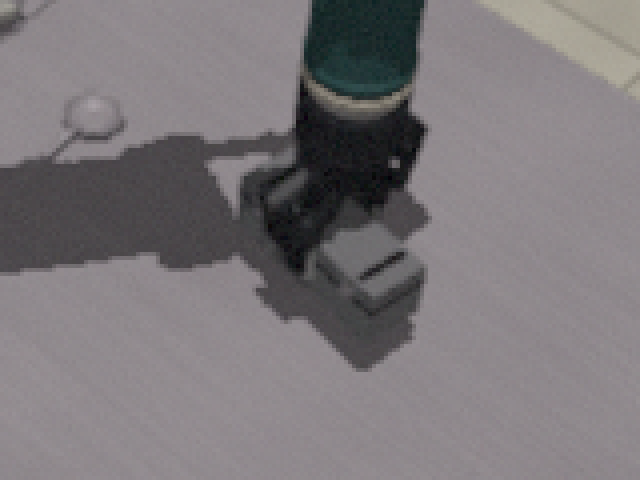

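The torque of -0.17 N m about x with -7 N puts the weight about 23 mm towards +y, so the +y end is heavy. The side picture shows the case gripped by its middle, about (350,260) in the crop. I'll set it down and regrasp near the light (-y) end with the tool leaning, which will confirm this through the torque.

{"fn": "apply_moves", "kwargs": {
  "motion": [
    [[1,0,0,0.02,0,0,0],[1,0,0,0.02,0,0,0],[1,0,0,0.01,0,0,0],[1,0,0,0.007,0,0,0],[1,0,0,0,0,0,0],[0,0,0,0,0,0,0],[0,0,0,0,0,0,0],[0,0,0,0,0,0,0],[0,0,0,0,0,0,0],[0,0,0,-0.04,0,0,0],[0,0,0,-0.05,0,0,0],[0,0,0,0,0,0,0]]
  ],
  "squeeze": 100
}}

```text
time_s: 8.15
ee_pos: [605.6, -248.2, 186.1]
eef_rot: [0.754, 0.657, 0.003, 0.007]
force: [1.0, -1.4, 1.6]
opening: 0.999
grasp_force: 0.0
```

```bash
python3 -c "
from h import *
t=np.cos(np.pi/3)*d(82)+[0,0,-np.sin(np.pi/3)]
g=np.array([600,-245.5,30])-25*d(82)
print(g,g-54*t, g-154*t)
to(g-104*t,t,d(-8))"
```

```text
[ 596.521 -270.257   30.   ] [ 592.763 -296.994   76.765] [ 585.804 -346.507  163.368]
 t 8.15 p [ 605.567 -248.202  186.071] shift [-74.795  -7.068  66.234] rot [0.014 0.528 0.006] | axes x,y,z [[0.137, 0.991, -0.004], [0.991, -0.137, 0.015], [0.014, -0.006, -1.0]] q [-0.427  0.311  1.771  0.     1.044 -0.29 ] F [ 0.952 -1.378  1.558] T [ 0.022 -0.043 -0.036] open 0.9991140859869226 grip 0.0
```

{"fn": "apply_moves", "kwargs": {
  "motion": [
    [[0,-0.025,0,0,0,0,0],[0,-0.025,0,0,0,0,0],[0,-0.025,0,0,0,0,0],[0,0,0,0,0,0.105,0],[0,0,0,0,0,0.105,0],[0,0,0,0,0,0.105,0],[0,0,0,0,0,0.105,0],[0,0,0,0,0,0.105,0],[0,0,0,0,0,0,0],[0,0,0,0,0,0,0],[0,0,0,0,0,0,0]]
  ]
}}

```text
time_s: 9.25
ee_pos: [590.7, -319.9, 177.2]
eef_rot: [0.728, 0.635, 0.195, -0.17]
force: [0.4, 0.4, 1.5]
opening: 1.002
grasp_force: 0.0
```

```bash
python3 -c "
from h import *
t=np.cos(np.pi/3)*d(82)+[0,0,-np.sin(np.pi/3)]
g=np.array([600,-245.5,30])-25*d(82)
to(g-54*t,t,d(-8))
for n in P: snapshot(n)
m={n:regions_of(n,'case_mid') for n in P};m={n:r[0]['pixels'] for n,r in m.items() if r}
C=lambda x:R.from_euler('z',x[2],degrees=True).apply(box([-70,-25,-25],[70,25,25]))+[x[0],x[1],25]
print([v.sum() for v in m.values()],fit(C,m,[600,-245,82],[5,5,4]))
"
```

```text
t 9.25 p [ 590.726 -319.947  177.196] shift [-30.225  -1.146  98.501] rot [-0.001  0.001  0.003] | axes x,y,z [[0.118, 0.858, 0.5], [0.991, -0.136, 0.0], [0.068, 0.495, -0.866]] q [-0.707  0.494  1.605  0.444  1.365 -0.735] F [0.435 0.361 1.49 ] T [-0.21   0.007 -0.005] open 1.0024809384778113 grip 0.0
[np.int64(1045), np.int64(748)] (array([ 600.635, -243.027,   80.77 ]), np.float64(-1.8253960609436035))
```

{"fn": "apply_moves", "kwargs": {
  "motion": [
    [[0,-0.03,-0.001,0,0,0,0],[0,0,0,0.03,0,0,0],[0,0,0,0.03,0,0,0],[0,0,0,0.025,0,0,0],[0,0,0,0.013,0,0,0],[0,0,0,0,0,0,0],[1,0,0,0,0,0,0],[1,0,0,0,0,0,0],[1,0,0,0,0,0,0],[1,0,0,0,0,0,0],[1,0,0,0,0,0,0],[1,0,0,0,0,0,0]]
  ],
  "squeeze": 100
}}

```text
time_s: 10.65
ee_pos: [593.7, -299.1, 79.1]
eef_rot: [0.728, 0.635, 0.196, -0.168]
force: [-0.2, -4.9, 6.7]
opening: 0.568
grasp_force: 104.5
```

{"fn": "apply_moves", "kwargs": {
  "motion": [
    [[1,0,0,0,0,0,0],[1,0.01,0,-0.017,0,0,0],[1,0.01,0,-0.017,0,0,0],[1,0.01,0,-0.017,0,0,0],[1,0,0,0,0,0,0],[1,0,0,0,0,0,0],[1,0,0,0,0,0,0],[1,0,0,0,0,0,0]]
  ]
}}

```text
time_s: 11.45
ee_pos: [592.0, -296.3, 134.9]
eef_rot: [0.728, 0.634, 0.195, -0.172]
force: [-0.7, -0.1, -7.0]
opening: 0.573
grasp_force: 105.4
```

```bash
python3 -c "
from h import *
t=np.cos(np.pi/3)*d(82)+[0,0,-np.sin(np.pi/3)]
g=np.array([600,-245.5,30])-25*d(82)
to(g-54*t,t,d(-8))
for n in P:
    im=snapshot(n)
    if n=='side': cv2.imwrite('pics/l2_sidec.png',cv2.resize(im[240:360,310:470],None,fx=4,fy=4,interpolation=3))
"
```

```text
t 11.45 p [ 591.962 -296.308  134.854] shift [-29.654   1.013  49.95 ] rot [-0.003 -0.002  0.001] | axes x,y,z [[0.119, 0.857, 0.502], [0.991, -0.136, -0.002], [0.067, 0.498, -0.865]] q [-0.681  0.519  1.658  0.462  1.29  -0.748] F [-0.722 -0.097 -6.964] T [-1.131  0.185  0.018] open 0.5730315147979821 grip 105.37301123142242
```

View pics/l2_sidec.png

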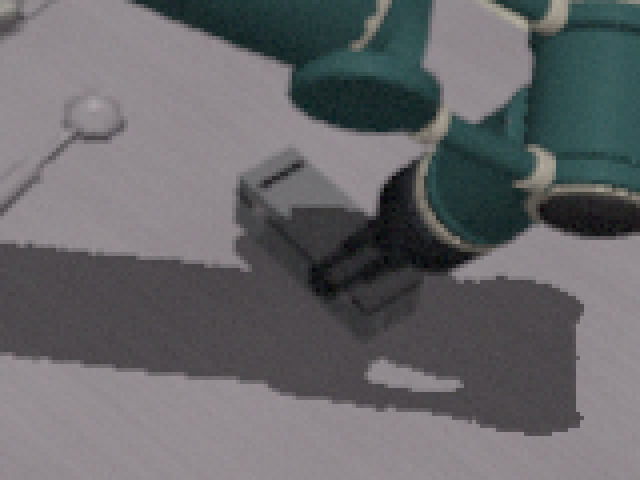

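Torque is -1.13 N m with the grip 25 mm from the middle, against -0.21 N m unloaded at the same lean. That confirms +y as the heavy end. The picture shows the case held level, with its far +y end at about (265,180). Lift and plan the transport.

{"fn": "apply_moves", "kwargs": {
  "motion": [
    [[1,0.02,0,-0.0346,0,0,0],[1,0.02,0,-0.0346,0,0,0],[1,0.02,0,-0.0346,0,0,0],[1,0.02,0,-0.0346,0,0,0],[1,0,0,0,0,0,0],[1,0,0,0,0,0,0]]
  ]
}}

```text
time_s: 12.15
ee_pos: [592.8, -297.4, 296.3]
eef_rot: [0.728, 0.635, 0.195, -0.169]
force: [-0.2, -0.1, -7.3]
opening: 0.575
grasp_force: 107.2
```

```bash
cat >> h.py <<'E'
O=np.array([601,211.6,45]);yaw=4
zs=d(yaw,0)*np.sin(np.radians(20))+[0,0,np.cos(np.radians(20))]
xs=d(yaw,0)*np.cos(np.radians(20))-[0,0,np.sin(np.radians(20))]
tp=-.5*zs+np.sqrt(.75)*xs
def place(h,back=0,c=-3): return O+xs*(c-7)+zs*(95+h)-54*tp-back*d(yaw)
E
python3 -c "
from h import *
print('place',place(0),place(35),place(35,130),'t',tp)
to(place(35,130),tp,d(yaw-90))
s=get_state();Rc=R.from_quat(s['eef_rot'])
# stage split: vertical yaw turn first, then lean
Rv=R.from_euler('z',yaw-82.2,degrees=True)*Rc
print('yaw part rotvec tool',(Rc.inv()*Rv).as_rotvec())
Rt=R.from_matrix(np.c_[np.cross(d(yaw-90),tp),d(yaw-90),tp])
print('lean part',(Rv.inv()*Rt).as_rotvec(),'dpos at final axes',Rt.inv().apply(place(35,130)-s['ee_pos']),'now axes',Rc.inv().apply(place(35,130)-s['ee_pos']))
print('final: fwd axes',Rt.inv().apply(d(yaw)*130),'down',Rt.inv().apply(-zs*35))
"
```

```text
place [589.413 210.79  179.057] [601.354 211.625 211.947] [471.671 202.556 211.947] t [ 0.641  0.045 -0.766]
 t 12.15 p [ 592.766 -297.432  296.316] shift [ 372.768 -188.286  312.03 ] rot [-0.782  0.146  1.12 ] | axes x,y,z [[0.117, 0.858, 0.5], [0.991, -0.136, 0.001], [0.069, 0.495, -0.866]] q [-0.682  0.373  1.545  0.443  1.519 -0.635] F [-0.233 -0.089 -7.337] T [-1.199  0.162  0.014] open 0.575097437737502 grip 107.18122780323029
yaw part rotvec tool [-0.682 -0.002  1.182]
lean part [0.002 0.175 0.   ] dpos at final axes [-120.052 -507.217    9.4  ] now axes [ 372.768 -188.286  312.03 ]
final: fwd axes [99.586 -0.    83.562] down [-30.311   0.     17.5  ]
```

{"fn": "apply_moves", "kwargs": {
  "motion": [
    [[1,0.028,-0.021,0.018,0,0,0],[1,0.028,-0.021,0.018,0,0,0],[1,0.028,-0.021,0.018,0,0,0],[1,0.028,-0.021,0.018,0,0,0],[1,0.028,-0.021,0.018,0,0,0],[1,0.028,-0.021,0.018,0,0,0],[1,0.028,-0.021,0.018,0,0,0],[1,0,0,0,0,0,0]]
  ]
}}

```text
time_s: 12.95
ee_pos: [473.4, -41.7, 280.7]
eef_rot: [0.727, 0.635, 0.193, -0.176]
force: [-0.4, 0.0, -7.9]
opening: 0.57
grasp_force: 115.8
```

{"fn": "apply_moves", "kwargs": {
  "motion": [
    [[1,0,0,0,-0.057,0,0.0985],[1,0,0,0,-0.057,0,0.0985],[1,0,0,0,-0.057,0,0.0985],[1,0,0,0,-0.057,0,0.0985],[1,0,0,0,-0.057,0,0.0985],[1,0,0,0,-0.057,0,0.0985],[1,0,0,0,-0.057,0,0.0985],[1,0,0,0,-0.057,0,0.0985],[1,0,0,0,-0.057,0,0.0985],[1,0,0,0,-0.057,0,0.0985],[1,0,0,0,-0.057,0,0.0985],[1,0,0,0,-0.057,0,0.0985]]
  ]
}}

```text
time_s: 14.15
ee_pos: [475.5, -45.6, 279.8]
eef_rot: [0.967, 0.03, 0.254, -0.01]
force: [-0.3, -0.0, -8.1]
opening: 0.574
grasp_force: 115.6
```

```bash
python3 -c "
from h import *
to(place(35,130),tp,d(yaw-90))"
```

```text
t 14.15 p [475.544 -45.629 279.849] shift [ -23.533 -247.608   66.016] rot [-0.     0.184 -0.008] | axes x,y,z [[0.869, 0.053, 0.492], [0.064, -0.998, -0.005], [0.49, 0.035, -0.871]] q [-0.233 -0.362  2.312  0.229  0.71   1.137] F [-0.341 -0.043 -8.057] T [-0.092  1.178  0.028] open 0.574291145075412 grip 115.60731947422028
```

{"fn": "apply_moves", "kwargs": {
  "motion": [
    [[1,-0.0034,-0.0354,0.0094,0,0,0],[1,-0.0034,-0.0354,0.0094,0,0,0],[1,-0.0034,-0.0354,0.0094,0,0,0],[1,-0.0034,-0.0354,0.0094,0,0,0],[1,-0.0034,-0.0354,0.0094,0,0,0],[1,-0.0034,-0.0354,0.0094,0,0,0],[1,-0.0034,-0.0354,0.0094,0,0,0],[1,0,0,0,0,0.09,0],[1,0,0,0,0,0.09,0],[1,0,0,0,0,0,0],[1,0,0,0,0,0,0]]
  ]
}}

```text
time_s: 15.25
ee_pos: [473.2, 196.7, 215.9]
eef_rot: [0.941, 0.031, 0.338, -0.013]
force: [-0.4, -0.5, -6.5]
opening: 0.568
grasp_force: 117.9
```

```bash
python3 -c "
from h import *
to(place(35,130),tp,d(yaw-90))
im=snapshot('side');cv2.imwrite('pics/h_sidec.png',cv2.resize(im[130:310,200:440],None,fx=3.3,fy=3.3,interpolation=3))
"
```

```text
t 15.25 p [473.165 196.659 215.899] shift [-3.372 -5.969  2.372] rot [-0.002  0.008 -0.004] | axes x,y,z [[0.77, 0.05, 0.636], [0.068, -0.998, -0.004], [0.635, 0.046, -0.771]] q [ 0.481 -0.228  2.402 -0.694  0.406  2.552] F [-0.43  -0.549 -6.487] T [-0.053  1.356  0.003] open 0.5682783756147501 grip 117.92158305644989
```

View pics/h_sidec.png

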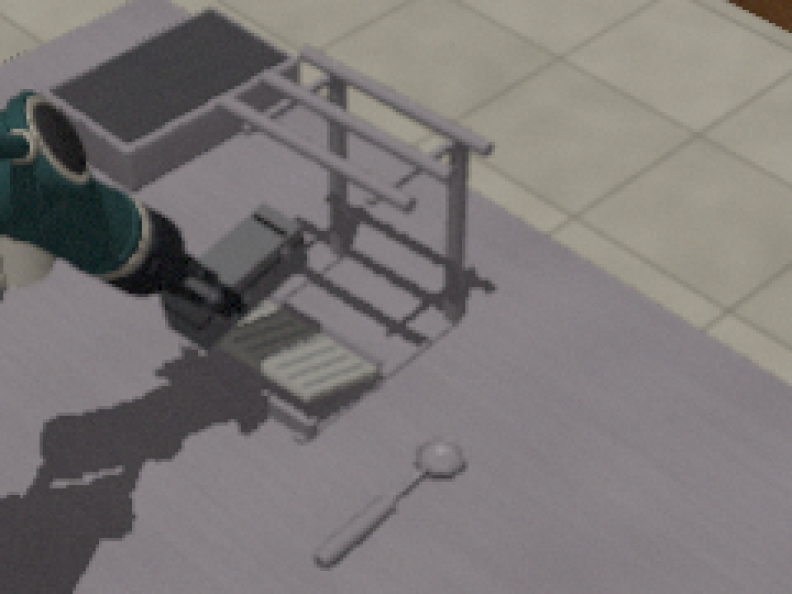

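The case, from about (190,310) to (275,220) in the crop, points forward instead of standing. The lean needs a half turn about the tool axis to bring the heavy end down, and joint 6 has room for that the other way. There is free space here, so I do it now.

{"fn": "apply_moves", "kwargs": {
  "motion": [
    [[1,-0.003,-0.003,0.002,0,0,-0.1164],[1,0,0,0,0,0,-0.1164],[1,0,0,0,0,0,-0.1164],[1,0,0,0,0,0,-0.1164],[1,0,0,0,0,0,-0.1164],[1,0,0,0,0,0,-0.1164],[1,0,0,0,0,0,-0.1164],[1,0,0,0,0,0,-0.1164],[1,0,0,0,0,0,-0.1164],[1,0,0,0,0,0,-0.1164],[1,0,0,0,0,0,-0.1164],[1,0,0,0,0,0,-0.1164]]
  ]
}}

```text
time_s: 16.5
ee_pos: [474.8, 200.4, 216.4]
eef_rot: [0.698, 0.63, 0.27, 0.209]
force: [0.4, 0.1, -7.5]
opening: 0.573
grasp_force: 117.8
```

{"fn": "apply_moves", "kwargs": {
  "motion": [
    [[1,0,0,0,0,0,-0.1164],[1,0,0,0,0,0,-0.1164],[1,0,0,0,0,0,-0.1164],[1,0,0,0,0,0,-0.1164],[1,0,0,0,0,0,-0.1164],[1,0,0,0,0,0,-0.1164],[1,0,0,0,0,0,-0.1164],[1,0,0,0,0,0,-0.1164],[1,0,0,0,0,0,-0.1164],[1,0,0,0,0,0,-0.1164],[1,0,0,0,0,0,-0.1164],[1,0,0,0,0,0,-0.1164]]
  ]
}}

```text
time_s: 17.7
ee_pos: [474.9, 200.6, 216.6]
eef_rot: [0.13, 0.931, 0.073, 0.334]
force: [0.2, 0.2, -7.9]
opening: 0.571
grasp_force: 117.9
```

{"fn": "apply_moves", "kwargs": {
  "motion": [
    [[1,0,0,0,0,0,-0.1164],[1,0,0,0,0,0,-0.1164],[1,0,0,0,0,0,-0.1164],[1,0,0,0,0,0,0],[1,0,0,0,0,0,0],[1,0,0,0,0,0,0]]
  ]
}}

```text
time_s: 18.3
ee_pos: [474.6, 200.9, 216.5]
eef_rot: [-0.033, 0.939, 0.014, 0.342]
force: [-0.6, -0.0, -7.9]
opening: 0.57
grasp_force: 118.0
```

```bash
python3 -c "
from h import *
to(place(35,130),tp,d(yaw+90))
im=snapshot('side');cv2.imwrite('pics/h2_sidec.png',cv2.resize(im[130:310,200:440],None,fx=3.3,fy=3.3,interpolation=3))
"
```

```text
t 18.3 p [474.598 200.874 216.495] shift [5.074 1.864 1.691] rot [ 0.005  0.    -0.002] | axes x,y,z [[-0.764, -0.051, -0.643], [-0.071, 0.997, 0.005], [0.641, 0.05, -0.766]] q [ 0.49  -0.223  2.4   -0.721  0.401 -0.56 ] F [-0.576 -0.003 -7.894] T [-0.032  0.912 -0.012] open 0.5699211064901553 grip 117.95944154262543
```

View pics/h2_sidec.png

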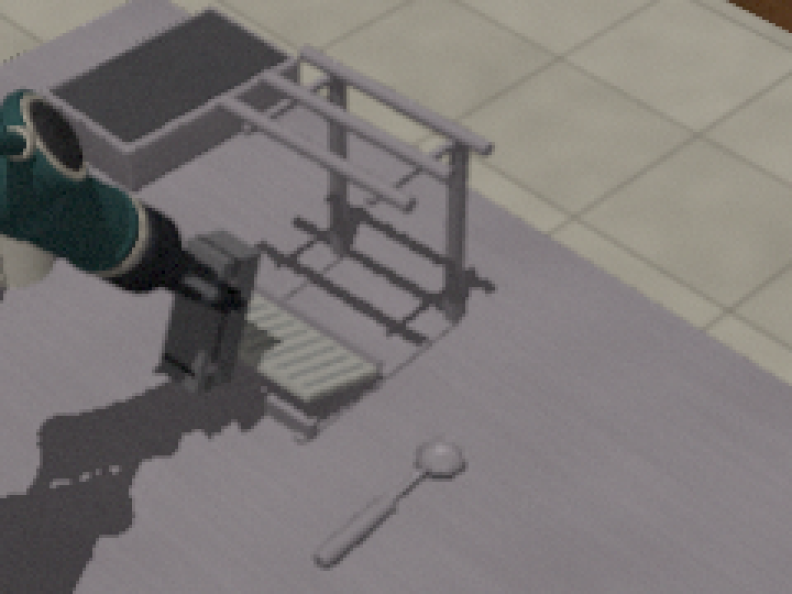

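The case now stands heavy end down in the grip, from about (225,240) to (195,385) in the crop, just short of the step. I'll measure its pose in the hand.

```bash
cat >> h.py <<'E'
def casefit(x0):
    for n in P: snapshot(n)
    m={n:regions_of(n,'case_mid') for n in P};m={n:r[0]['pixels'] for n,r in m.items() if r}
    st=R.from_matrix(np.c_[xs,np.cross(zs,xs),zs])
    B=box([-25,-25,-70],[25,25,70])
    C=lambda x:(st*R.from_euler('yz',[x[3],x[4]],degrees=True)).apply(B)+x[:3]
    x,f=fit(C,m,[*x0,0,0],[6,6,6,6,6])
    print({n:v.sum() for n,v in m.items()},x,f,'local',st.inv().apply(x[:3]-O))
E
python3 -c "
from h import *
e=place(0)-np.array(O);c=np.array(get_state()['ee_pos'])-(place(0)-(O+xs*-3+zs*70))
print(c);casefit(c)"
```

```text
[507.137 203.205 149.16 ]
{'side': np.int64(815), 'top': np.int64(374)} [505.174 204.909 145.194  -0.752   8.278] -1.3280502557754517 local [-124.534    0.01    61.297]
```

{"fn": "apply_moves", "kwargs": {
  "motion": [
    [[1,-0.0054,0.0019,-0.0043,0,0,0],[1,-0.023,0,0.0193,0,0,0],[1,-0.023,0,0.0193,0,0,0],[1,-0.023,0,0.0193,0,0,0],[1,0,0,0,0,0,0],[1,-0.001,0,0.0139,0,0,0],[1,-0.001,0,0.0139,0,0,0],[1,-0.001,0,0.0139,0,0,0],[1,0,0,0,0,0,0],[1,0,0,0,0,0,0],[1,0,0,0,0,0,0]]
  ]
}}

```text
time_s: 19.65
ee_pos: [594.2, 212.1, 193.8]
eef_rot: [-0.034, 0.939, 0.014, 0.342]
force: [0.6, 0.3, -6.0]
opening: 0.573
grasp_force: 117.8
```

```bash
python3 -c "
from h import *
to(place(0),tp,d(yaw+90))
casefit(O+xs*-3+zs*82)
im=snapshot('side');cv2.imwrite('pics/h3_sidec.png',cv2.resize(im[160:270,230:380],None,fx=5,fy=5,interpolation=3))"
```

```text
t 19.65 p [594.214 212.11  193.785] shift [13.216 -1.002  8.126] rot [0.005 0.001 0.002] | axes x,y,z [[-0.763, -0.055, -0.644], [-0.074, 0.997, 0.003], [0.642, 0.05, -0.765]] q [ 0.389  0.047  2.208 -0.763  0.289 -0.582] F [ 0.601  0.273 -5.983] T [-0.046  0.907  0.027] open 0.5726597978293507 grip 117.79481291770935
{'side': np.int64(738), 'top': np.int64(287)} [635.001 223.596 113.942 -25.243  19.129] -1.3629608154296875 local [ 9.079  9.595 76.671]
```

View pics/h3_sidec.png

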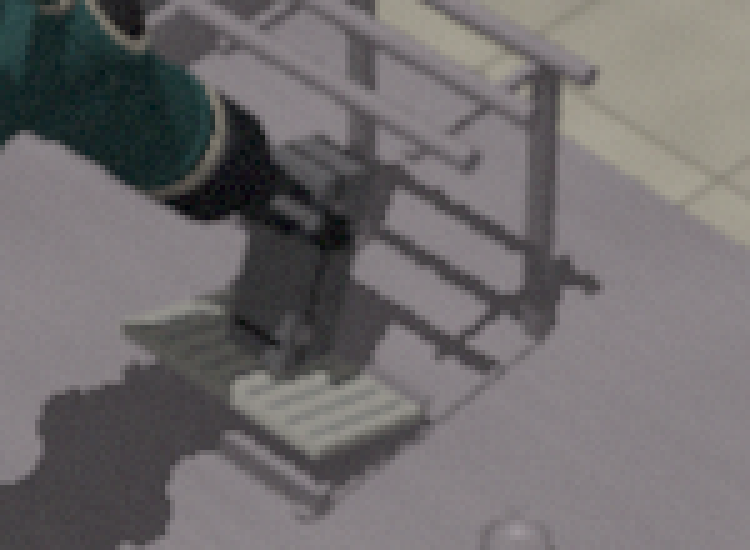

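The case is upright, with its foot around (270,350) in the crop, just over the middle of the board and clear of the tubes. The fit here is unreliable because the gripper hides part of the case, so I lower by force.

{"fn": "apply_moves", "kwargs": {
  "motion": [
    [[1,0.0026,0,0.0015,0,0,0],[1,0.0026,0,0.0015,0,0,0],[1,0.0017,0,0.001,0,0,0],[1,0,0,0,0,0,0],[1,0,0,0,0,0,0]]
  ]
}}

```text
time_s: 20.4
ee_pos: [591.5, 211.7, 185.3]
eef_rot: [-0.035, 0.939, 0.014, 0.342]
force: [0.6, 0.2, -6.9]
opening: 0.57
grasp_force: 117.8
```

{"fn": "apply_moves", "kwargs": {
  "motion": [
    [[1,0.0017,0,0.001,0,0,0],[1,0,0,0,0,0,0],[1,0,0,0,0,0,0]]
  ]
}}

```text
time_s: 20.7
ee_pos: [591.0, 211.7, 183.7]
eef_rot: [-0.034, 0.939, 0.014, 0.342]
force: [0.6, 0.6, -6.7]
opening: 0.571
grasp_force: 117.8
```

{"fn": "apply_moves", "kwargs": {
  "motion": [
    [[1,0.0017,0,0.001,0,0,0],[1,0,0,0,0,0,0],[1,0,0,0,0,0,0]]
  ]
}}

```text
time_s: 21.0
ee_pos: [590.6, 211.8, 182.3]
eef_rot: [-0.035, 0.939, 0.014, 0.342]
force: [0.3, -0.8, -6.4]
opening: 0.573
grasp_force: 117.8
```

{"fn": "apply_moves", "kwargs": {
  "motion": [
    [[1,0.0017,0,0.001,0,0,0],[1,0,0,0,0,0,0],[1,0,0,0,0,0,0]]
  ]
}}

```text
time_s: 21.3
ee_pos: [590.9, 212.0, 182.0]
eef_rot: [-0.035, 0.938, 0.014, 0.343]
force: [1.2, -1.0, 3.6]
opening: 0.572
grasp_force: 118.6
```

{"fn": "apply_moves", "kwargs": {
  "motion": [
    [[1,0,0,0,0,0,0],[1,0,0,0,0,0,0],[1,0,0,0,0,0,0],[0.38,0,0,0,0,0,0],[0.38,0,0,0,0,0,0],[0.3,0,0,0,0,0,0],[0.2,0,0,0,0,0,0],[0,0,0,0,0,0,0],[0,0,0,0,0,0,0],[0,0,0,0,0,0,0]]
  ],
  "squeeze": 20
}}

```text
time_s: 22.3
ee_pos: [589.7, 211.6, 180.0]
eef_rot: [-0.034, 0.939, 0.014, 0.342]
force: [-0.7, 0.7, 0.0]
opening: 1.001
grasp_force: 0.0
```

{"fn": "apply_moves", "kwargs": {
  "motion": [
    [[0,0,0,-0.01,0,0,0],[0,0,0,-0.02,0,0,0],[0,0,0,-0.03,0,0,0],[0,0,0,-0.03,0,0,0],[0,0,0,-0.03,0,0,0],[0,0,0,-0.03,0,0,0],[0,0,0,0,0,0,0],[0,0,0,0,0,0,0],[0,0,0,0,0,0,0]]
  ]
}}

```text
time_s: 23.2
ee_pos: [493.4, 203.9, 293.7]
eef_rot: [-0.034, 0.939, 0.014, 0.341]
force: [0.5, -0.1, -0.1]
opening: 1.0
grasp_force: 0.0
```

```bash
python3 -c "
from h import *
casefit(O+xs*-3+zs*70)
im=snapshot('side');cv2.imwrite('pics/r_sidec.png',cv2.resize(im[160:270,230:380],None,fx=5,fy=5,interpolation=3))"
```

```text
{'top': np.int64(532)} [614.856 211.5   132.397  -8.844   4.693] -0.9226519465446472 local [-16.91   -1.066  86.852]
```

View pics/r_sidec.png

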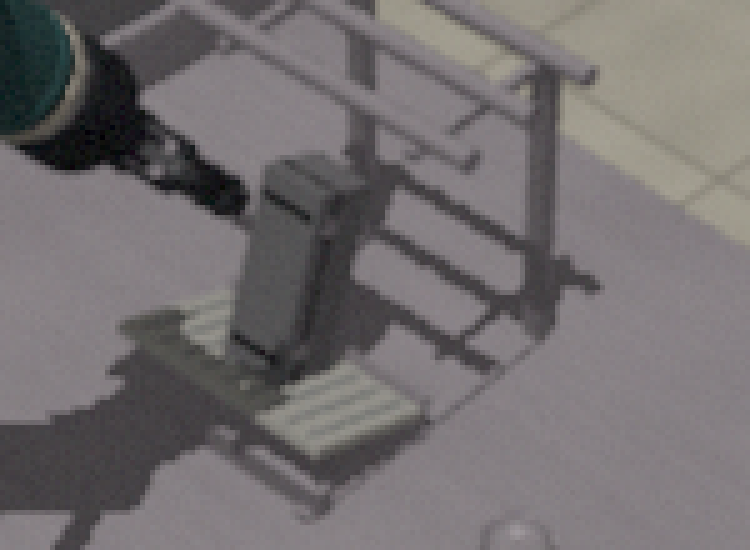

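The case stands on the step by itself, with its top at (310,175) and foot at (230–300,340–385), and the gripper is well clear. The side network missed it, so I check where the foot sits along the slope by projecting the model.

```bash
python3 -c "
from h import *
st=np.c_[xs,np.cross(zs,xs),zs]
cr=lambda L:((proj('side',np.array(L)@st.T+O)-[230,160]+.5)*5).round()
print('board',cr([[-55,-90,0],[-55,90,0],[50,-90,0],[50,90,0]]).tolist())
for c in(-30,-15,0):print(c,cr([[c-25,-25,0],[c-25,25,0],[c+25,-25,0],[c-25,-25,140],[c-25,25,140],[c+25,-25,140]]).tolist())
snapshot('side');snapshot('top')
print([(r['score'],r['box']) for r in regions_of('side','case_mid')],[(r['score'],r['box']) for r in regions_of('top','case_mid')])
"
```

```text
board [[327.0, 447.0], [127.0, 320.0], [431.0, 407.0], [234.0, 287.0]]
-30 [[252.0, 400.0], [197.0, 364.0], [304.0, 382.0], [297.0, 205.0], [239.0, 171.0], [350.0, 190.0]]
-15 [[268.0, 394.0], [213.0, 359.0], [319.0, 376.0], [313.0, 201.0], [255.0, 167.0], [365.0, 186.0]]
0 [[283.0, 389.0], [228.0, 354.0], [333.0, 371.0], [329.0, 196.0], [271.0, 163.0], [380.0, 182.0]]
[(0.68, [274.9, 190.0, 29.0, 47.3])] [(0.86, [244.1, 217.7, 21.2, 27.1])]
```

The observed corners, about (230,358), (280,388) and (262,165), match a foot position of x ≈ -5 mm and a square stance. I'm handing in.

```bash
python3 -c "
from cell import *
print(close_job())"
```

```text
the job is handed in; nothing more can be done
None
```

I handed the job in with the case standing by itself, heavy end (the one that pointed to +y) down, square on the step about 5 mm upslope of its middle; nothing else was touched, but no verdict came back.

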